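# Pry loose the nested bolt tin and set it shaking

### The arm

A 6-joint arm with a two-finger parallel gripper is mounted at the origin on the work surface. World frame = base frame: x ahead of the robot, y to its left, z up, the work surface at z = 0. Lengths are in m, angles in degrees, forces in N, time in s.
With the tool pointing down it reaches from about 0.375 to 0.9 m from the base axis. Payload 3.1 kg.
Tool frame: the origin (TCP) lies on the centre line of the jaws, within the pads' length; the fingertips stand 25 mm ahead of it and the grasp point (between the pads) lies 6 mm ahead of it; z points along the fingers, y is the line along which they close (so a half turn about z gives the same grasp; the last joint's range is limited). The gripper opens to 87 mm and grips with 3 to 60 N. Pads are 19 mm wide; open, the fingers measure 117 mm over their backs; the gripper's body (75 mm by 190 mm) begins 51 mm behind the grasp point.
Start: joints at [-75.086, 30.224, 82.088, -0, 67.689, -10.227], TCP at [0.266, -0.566, 0.248] pointing down, gripper open.
Joint ranges: [-176.69, 176.69], [-43.24, 126.21], [12.49, 139.97], [-82, 262], [0, 151.66], [-163.58, 163.58]. Speed limits (degrees/s): [159.86, 159.86, 180, 180, 180, 180].

### API

Orientations are given as a 3x3 rotation matrix whose columns are the frame's x, y, z axes.
In Python, from rig import read_state, capture, camera_params, hand_in gives the robot as it stands.
- The arm moves only by the tool apply_moves, never from a script. Its argument "rows" is a list of rows, each an object of numbers: "x", "y", "z": the shift along the tool's x, y, z in mm; "rx", "ry", "rz": the turn, a rotation vector about the tool's x, y, z in units of 6 degrees (1.0 is 6 degrees); "claw": the closure in counts, from 0 (fully open) to 255 (shut). A call has 1 to 10 rows; each row is the pose to reach, as a shift and turn from the pose commanded when the call began, along the tool's axes at that moment; what a row does not reach only later rows make up. A row lasts 1/8 s, in which the tool goes at most 62.5 mm and 10.7 degrees, less where a joint would pass 70% of its speed; a pose out of reach is approached as far as the arm can. A call with a gripper value outside its range is refused whole. The fingers move at their own pace and stop on an object; the grip force is fixed at half the most. Time passes only in rows, so rows that repeat a pose let the fingers close. It gives the time, the measured TCP pose, the force, the opening and the grip force at its end, in the units of the state.
- read_state(): the state, without advancing time (a new reading comes with each control period).
- capture(name): name is "side" or "top"; returns (picture, depth): 400x640x3 uint8, red, green, blue; 400x640 float32, m along the optical axis (not along the pixel's ray), 0 where there is no reading.
- camera_params(name): a dict with "fx", "fy", "cx", "cy" (pixels), "D" ([k1, k2, p1, p2, k3] as OpenCV has them; the pictures are not rectified), "xyz" and "orientation" of the camera in the world. Camera axes: x right, y up, looking along -z (the intrinsics and any distortion apply to the point x, -y, -z); pixel columns grow to the right and rows downward; lengths in m; the calibration is good to about 2 mm. A picture is of the moment at which its call begins. camera_params takes no time and is no camera call.
- hand_in(): hands the job in; it is judged then, once.
The state is a dict: "time_s": time; "joint_positions": joint angles; "qvel": joint speeds; "tau": joint torques, N m; "position": TCP position; "tcp_rot": TCP orientation; "force": force on the tool from outside, world axes, zero at the start; "moment": the same for the moment, N m; "opening": opening from 0.0 (shut) to 1.0 (fully open); "grasp_force": force on a finger pad.
Only numpy, scipy, OpenCV 4.12 (cv2) and the standard library are available. Lean on these libraries where they do the work, as an engineer would, in place of code of your own. Each camera call takes 0.05 s, during which the arm holds its last target. There are 200 camera calls.

### The job

Press the lever's paddle all the way down so that its yoke pries the stuck upper tin loose from the lower one, keeping your fingers off the tin meanwhile. Then take the tin by its wooden grip, lift it straight up out of the nest and set it gently down, upright and flat inside the raised ring of the shaker's round platform. With the tin standing there, turn the shaker's dial clockwise until its pointer lines up with the white mark; keep the tin upright throughout and leave the can, the jar and the screwdriver where they are.

Things in the scene. Friction and masses are not known exactly. Their poses are not given: they have to be found in the camera images.
- stand: Fixed stand: plywood base 235 x 130 x 15 mm with an open steel lower tin (outer diameter 73 mm, rim 90 mm above the bench, inner floor at 48 mm). Origin: on the bench, on the lower tin's axis; z up; -x points to the lever's paddle (roughly to the robot). Two pivot posts 110 mm high stand at x = -75 mm, outer faces at y +-59 mm.
- lever (a joint): Pry lever's angle: 0 = level, grows as the paddle is pressed down, hard stop at 0.27. Pivot along the stand's y at x = -75 mm, 95 mm high. Its yoke passes under both sides of the upper tin's rim and raises that tin about 19 mm at the stop. Pressing takes 6 to 14 N at the paddle, more at the stop; the lever stays where left, the tin up on it.
- paddle (a point): Centre of the top face of the lever's steel paddle (36 mm along the lever x 44 mm across, 6 mm thick): 80 mm from the pivot towards the robot, 98 mm above the bench at rest; pressed fully down it is about 21 mm lower (and 2 mm nearer the pivot).
- tin: Loose upper steel tin of bolts, 0.2 to 0.4 kg. Origin: centre of underside; z up, y along its handle. Foot diameter 61 mm; bead 66 mm at height 30-38 mm; flat rim 94 mm at height 54-60 mm; handle above. Starts nested 42 mm deep, its bead held by three spring clips (5 to 10 N); loose once raised 12 mm, clear of the lower tin when its origin is 90 mm above the bench.
- tin_grip (a point): Centre of the tin's wooden grip bar, 106 mm above the tin's underside: 16 mm wide (across, the tin's x), 60 mm long (the tin's y), 16 mm high; pinch it across its width from above. Free height below the bar over the rim 38 mm.
- shaker: Fixed grey parts shaker 250 x 150 mm, panel top 60 mm above the bench. Origin: on the bench under its middle; x from the dial (at x = -70 mm, the robot's side) to the platform (at x = +60 mm); z up.
- platform (a point): Centre of the platform's top, 70 mm above the bench; the tin's underside must rest here. Around it a raised ring, inner diameter 88 mm, 8 mm wide, 5 mm high.
- dial (a joint): Dial's angle, clockwise seen from above; at 0 its pointer points to the shaker's +y (left), at 1.57 to the platform. Range 0 to 2.3; light friction (about 0.06 N m), stays where left.
- bezel (a joint): Angle of the dark ring round the dial that carries the mark, counted as the dial's: the pointer is at the mark when the dial's angle equals this one. It is set before the start and does not move.
- dial_grip (a point): On the dial's vertical axis, at the height to grip: 86 mm above the bench. The dial's grip is an upright bar 12 mm thick, 44 mm long, 26 mm high (top 97 mm above the bench, foot 71 mm), lying along the pointer's direction, on a disc of diameter 50 mm.
- pointer (a point): Tip of the dial's white pointer, 30 mm from the dial's axis at one end of the grip bar; its y axis points outwards along the pointer.
- mark (a point): The white index mark, a tab at 38 mm from the dial's axis, on the dark ring round the dial; its y axis points outwards from the dial's axis.
- can: Bystander: closed steel can, diameter 68 mm, 110 mm high; origin: centre of underside.
- jar: Bystander: glass jar, diameter 64 mm, 90 mm high; origin: centre of underside.
- screwdriver: Bystander: screwdriver 200 mm long lying on the bench between the stand and the shaker; origin: under its middle, on the bench.
Things that resemble listed ones, but are neither listed nor needed, are in the scene too. Leave any orange or yellow look-alike of the tin alone.

How it is judged:
By the outcome, as a careful person would: the job done as asked, in the order asked, and still so for the second after the job is handed in, with the robot touching nothing.
It also fails if it takes over 56 s, if anything falls off the work surface, if the arm or the gripper's body presses on something with over 40 N, if the wrist force passes 120 N, or if a joint passes its speed limit or range.

## Working session

There is one attempt and no reset: what is moved stays moved. The work goes in short steps, Python scripts to look and compute and a tool call to move; the robot and the scene stay as the last step left them, time stands still between calls to the robot, and variables do not carry over. Pictures are saved under pics/ and viewed, at most 10 in all, crops included, and the job is handed in when it is done.

Besides the shell and the picture viewer there is one more tool, called after ">>>" by a JSON object that holds its "method" and its "body". apply_moves: Moves the arm, as the interface text tells. Its arguments: {"type":"object","properties":{"rows":{"type":"array"}},"required":["rows"]}

```bash
mkdir -p pics
cat > h.py <<'E'
import numpy as np, cv2
from rig import *
def snap(n,fn):
    p,d=capture(n); cv2.imwrite(f'pics/{fn}.png',cv2.cvtColor(p,cv2.COLOR_RGB2BGR)); np.savez(f'pics/{fn}.npz',p=p,d=d); return p,d
def cam(n):
    c=camera_params(n); K=np.array([[c['fx'],0,c['cx']],[0,c['fy'],c['cy']],[0,0,1.]]); return K,np.array(c['D'],float),np.array(c['xyz']),np.array(c['orientation'])
def world(n,uv,depth):
    K,D,t,R=cam(n); uv=np.asarray(uv,float).reshape(-1,1,2); q=cv2.undistortPoints(uv,K,D).reshape(-1,2); d=np.asarray(depth).reshape(-1,1)
    return np.c_[q[:,:1]*d,-q[:,1:]*d,-d]@R.T+t
def onz(n,uv,z):
    K,D,t,R=cam(n); r=world(n,uv,np.ones(len(uv)))-t; return t+r*((z-t[2])/r[:,2:])
def cloud(n,d):
    v,u=np.nonzero(d>0); return np.c_[u,v],world(n,np.c_[u,v],d[v,u])
E
python3 - <<'E'
from h import *
import cv2
for n in('top','side'):
    snap(n,n+'0'); K,D,t,R=cam(n); print(n,K[0,0],t.round(3),R.round(2).tolist())
s=read_state();print(s['position'],np.round(s['tcp_rot'],3).tolist())
E
```

```text
top 474.49498164123867 [0.317 0.006 1.436] [[-0.02, 0.98, -0.18], [-1.0, -0.02, 0.01], [0.01, 0.18, 0.98]]
side 387.93801412245585 [0.033 0.789 0.911] [[-0.82, 0.38, -0.43], [-0.57, -0.52, 0.63], [0.02, 0.76, 0.64]]
[ 0.26541077 -0.56517678  0.24666232] [[0.905, 0.425, -0.001], [0.425, -0.905, 0.002], [0.0, -0.002, -1.0]]
```

View pics/top0.png

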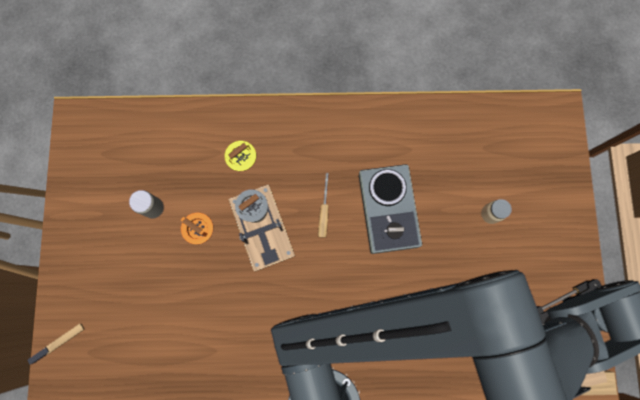

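View pics/side0.png

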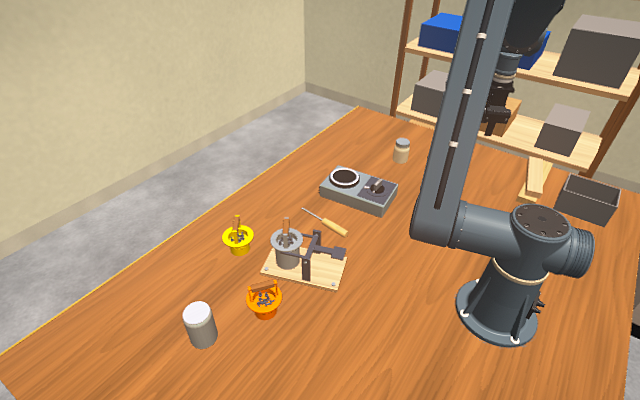

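Candidates for the tin: grey, in the stand (top 252,206; side 287,240); yellow (top 240,155; side 238,238); orange (top 197,228; side 264,298). I choose the grey one, since it is nested in the plywood stand with the lever. The shaker is at top (392,208): platform (387,187), dial (394,230). The paddle is at (268,257).

Run:
```python
from h import *
a=np.load('pics/top0.npz');p=a['p'];d=a['d'];s=np.load('pics/side0.npz');
c=lambda x,x0,y0,w,h,k:cv2.resize(x[y0:y0+h,x0:x0+w],None,fx=k,fy=k,interpolation=cv2.INTER_CUBIC)
im=np.zeros((560,800,3),np.uint8)
L=c(p,225,180,72,94,5);im[:470,:360]=L
Rr=c(p,355,162,70,94,6);im[:560,375:795]=Rr[:560]
cv2.imwrite('pics/crop1.png',im[:,:,::-1])
uv,P=cloud('top',d);us,S=cloud('side',s['d'])
def rep(nm,P,x,y,z0,z1,r):
    m=(np.hypot(P[:,0]-x,P[:,1]-y)<r)&(P[:,2]>z0)&(P[:,2]<z1);Q=P[m];print(nm,m.sum(),Q.mean(0).round(4) if m.any() else'',np.median(Q,0).round(4) if m.any() else '')
for nm,px,z in[('tin',(252,206),.108),('grip',(252,200),.154),('paddle',(269,257),.098),('plat',(387,187),.07),('dial',(394,230),.086)]:
    w=onz('top',[px],z)[0];print(nm,w.round(3),'depth->',world('top',[px],[d[px[1],px[0]]]).round(3))
# shaker panel z~.06
for nm,PP in(('top',P),('side',S)):
    m=(PP[:,0]>.3)&(PP[:,0]<.9)&(PP[:,1]>-.4)&(PP[:,1]<-.08)&(PP[:,2]>.05)&(PP[:,2]<.08)
    r=cv2.minAreaRect(PP[m][:,:2].astype(np.float32)*1000);print(nm,'shaker',r,np.median(PP[m][:,2]))
    m=(PP[:,0]>.3)&(PP[:,0]<.9)&(PP[:,1]>.05)&(PP[:,1]<.35)&(PP[:,2]>.009)&(PP[:,2]<.022)
    w=onz(nm,[(252,206)],.1)[0] if nm=='top' else w
    m&=np.hypot(PP[:,0]-w[0]+.05,PP[:,1]-w[1])<.17
    print(nm,'base',cv2.minAreaRect(PP[m][:,:2].astype(np.float32)*1000))
    m=(np.hypot(PP[:,0]-w[0],PP[:,1]-w[1])<.06)&(PP[:,2]>.1)&(PP[:,2]<.2);Q=PP[m]
    m2=Q[:,2]>.155; print(nm,'high',m2.sum(),Q[m2].mean(0).round(4) if m2.any() else '', 'zmax',Q[:,2].max(), 'rim',cv2.minEnclosingCircle(Q[(Q[:,2]<.115)][:,:2].astype(np.float32)*1000))
```

```text
tin [0.563 0.193 0.108] depth-> [[0.566 0.196 0.091]]
grip [0.571 0.187 0.154] depth-> [[0.57  0.186 0.163]]
paddle [0.419 0.146 0.098] depth-> [[0.418 0.145 0.103]]
plat [ 0.621 -0.199  0.07 ] depth-> [[ 0.62  -0.199  0.071]]
dial [ 0.49  -0.211  0.086] depth-> [[ 0.49  -0.21   0.093]]
top shaker ((561.912841796875, -207.77975463867188), (251.8557891845703, 151.10299682617188), 6.570826530456543) 0.06322768370906573
top base ((505.8058776855469, 189.96527099609375), (301.2900390625, 237.45985412597656), 14.826205253601074)
top high 153 [0.5651 0.1955 0.1614] zmax 0.16970732575570557 rim ((560.2017211914062, 190.77735900878906), 54.43042755126953)
side shaker ((557.2811279296875, -204.75314331054688), (249.92434692382812, 157.86997985839844), 6.617366313934326) 0.06054005563840781
side base ((512.329345703125, 182.019287109375), (234.5699462890625, 132.67906188964844), 19.492298126220703)
side high 98 [0.5589 0.2028 0.1599] zmax 0.16331279312030866 rim ((560.3616333007812, 196.90455627441406), 48.99639892578125)
```

View pics/crop1.png

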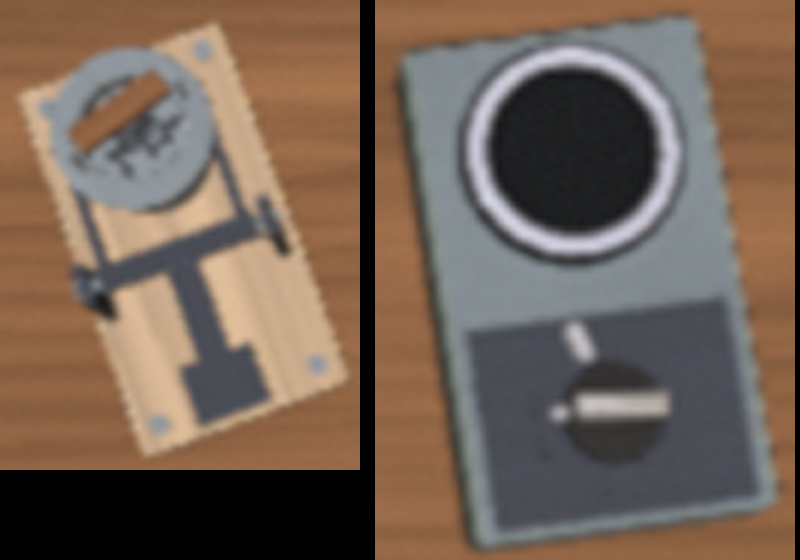

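Crop: the grey tin's brown grip is at about (249,201), running obliquely, and the paddle is at about (270,258). On the dial, the bar and pointer point left, to about (448,231), and the white mark is at about (451,219), towards the platform. That confirms the choice of tin. Next I refine the numbers and plan the press.

```bash
cat >> h.py <<'E'
def delta(x,y,z,yaw):
    "shift mm along tool axes and rz units to TCP target pointing down, tool x at yaw deg"
    s=read_state();R=np.array(s['tcp_rot']);a=np.radians(yaw)
    T=np.array([[np.cos(a),np.sin(a),0],[np.sin(a),-np.cos(a),0],[0,0,-1]])
    rv=cv2.Rodrigues(R.T@T)[0].ravel()
    return (R.T@(np.array([x,y,z])-s['position'])*1000).round(1),(np.degrees(rv)/6).round(2)
def axis(Q):
    w,v=np.linalg.eigh(np.cov(Q[:,:2].T));return np.degrees(np.arctan2(v[1,1],v[0,1])),2*np.sqrt(3*w)
E
python3 - <<'E'
from h import *
a=np.load('pics/top0.npz');p=a['p'].astype(int);d=a['d']
def msk(name,f,x0,y0,x1,y1,z):
    m=np.zeros(d.shape,bool);m[y0:y1,x0:x1]=f(p[y0:y1,x0:x1]);n,l,st,_=cv2.connectedComponentsWithStats(m.astype(np.uint8))
    k=1+np.argmax(st[1:,4]);v,u=np.nonzero(l==k);W=onz('top',np.c_[u,v],z);r=cv2.minAreaRect(W[:,:2].astype(np.float32)*1000)
    print(name,len(u),(W.min(0)/2+W.max(0)/2).round(4),W.mean(0).round(4),axis(W),np.round(r[0]+r[1]+(r[2],),1))
print(p[201,249],p[257,269],p[230,398],p[219,451-60],p[231,448-60])
msk('grip',lambda q:(q[...,0]-q[...,2]>45),238,190,262,215,.162)
msk('paddle',lambda q:(q.max(-1)<95),258,250,282,268,.098)
msk('ring',lambda q:(q.min(-1)>165),365,164,412,210,.075)
msk('bar',lambda q:(q.min(-1)>130),385,225,408,233,.097)
m=None
for nm,px,z in[('disc',(355+614/6-62.5,162+413/6),.071),('mark',(355+(578-375)/6,162+340/6),.062),('ptr',(355+(559-375)/6,162+413/6),.075)]: print(nm,px,onz('top',[px],z).round(4))
# side view of the same
s=np.load('pics/side0.npz')
uv,S=cloud('side',s['d'])
m=(np.hypot(S[:,0]-.418,S[:,1]-.146)<.03)&(abs(S[:,2]-.098)<.008);print('paddle side',S[m].mean(0),m.sum())
m=(np.hypot(S[:,0]-.568,S[:,1]-.195)<.05)&(S[:,2]>.146)&(S[:,2]<.17);print('grip side',S[m].mean(0),axis(S[m]),m.sum())
m=(np.hypot(S[:,0]-.49,S[:,1]+.21)<.03)&(S[:,2]>.08);print('dial bar side',S[m].mean(0),axis(S[m]),m.sum())
print(delta(.42,.146,.15,19.5))
E
```

```text
[146 101  69] [74 77 85] [174 167 160] [110 110 116] [86 84 82]
grip 114 [0.5645 0.1968 0.162 ] [0.565  0.1966 0.162 ] (np.float64(125.86715287949285), array([0.01521482, 0.05647393])) [565.5 196.5  15.7  56.9  37. ]
paddle 160 [0.4201 0.1445 0.098 ] [0.4212 0.1451 0.098 ] (np.float64(97.47486990943229), array([0.03385404, 0.03698149])) [423.2 145.6  36.7  37.8  20.9]
ring 207 [ 0.6213 -0.2008  0.075 ] [ 0.6202 -0.2003  0.075 ] (np.float64(136.84616670439462), array([0.11579543, 0.11881917])) [ 621.3 -199.6   99.9   98.2   42.9]
bar 45 [ 0.4919 -0.2151  0.097 ] [ 0.4919 -0.2151  0.097 ] (np.float64(89.08937753346136), array([0.00820721, 0.04314248])) [ 491.9 -215.1   40.1    5.7   89. ]
disc (394.8333333333333, 230.83333333333331) [[ 0.49   -0.2158  0.071 ]]
mark (388.8333333333333, 218.66666666666666) [[ 0.5273 -0.2013  0.062 ]]
ptr (385.6666666666667, 230.83333333333331) [[ 0.4899 -0.1886  0.075 ]]
paddle side [0.41954093 0.14894261 0.09626001] 188
grip side [0.55703905 0.20490258 0.158434  ] (np.float64(125.64045878731176), array([0.01599345, 0.07413494])) 117
dial bar side [ 0.48641331 -0.20775346  0.09097622] (np.float64(90.58172012507585), array([0.0135161 , 0.04975192])) 53
(array([ 442.1, -577.9,   97.9]), array([-0.02, -0.  ,  0.94]))
```

>>> {"method": "apply_moves", "body": {"rows": [{"x":60,"y":-41,"claw":255},{"x":120,"y":-82,"claw":255},{"x":180,"y":-123,"claw":255},{"x":240,"y":-165,"claw":255},{"x":301,"y":-206,"claw":255},{"x":323,"y":-263,"claw":255},{"x":345,"y":-320,"claw":255},{"x":365,"y":-375,"claw":255},{"x":390,"y":-430,"rz":0.5,"claw":255},{"x":407,"y":-470,"rz":0.94,"claw":255}]}}

```text
validation failed for argument at $.ro...
```

Run:
```python
from h import *
s=read_state();print(s['time_s'],s['position'],s['opening'],delta(.42,.146,.145,19.5))
```

```text
0.1 [ 0.26541077 -0.56517678  0.24666232] 1.0025257789135855 (array([ 442.1, -577.9,  102.9]), array([-0.02, -0.  ,  0.94]))
```

>>> {"method": "apply_moves", "body": {"rows": [{"x":60,"y":-41,"z":0,"rx":0,"ry":0,"rz":0,"claw":255},{"x":120,"y":-82,"z":0,"rx":0,"ry":0,"rz":0,"claw":255},{"x":180,"y":-123,"z":0,"rx":0,"ry":0,"rz":0,"claw":255},{"x":240,"y":-165,"z":0,"rx":0,"ry":0,"rz":0,"claw":255},{"x":301,"y":-206,"z":0,"rx":0,"ry":0,"rz":0,"claw":255},{"x":323,"y":-263,"z":0,"rx":0,"ry":0,"rz":0,"claw":255},{"x":345,"y":-320,"z":0,"rx":0,"ry":0,"rz":0,"claw":255},{"x":365,"y":-375,"z":0,"rx":0,"ry":0,"rz":0,"claw":255},{"x":390,"y":-430,"z":0,"rx":0,"ry":0,"rz":0.5,"claw":255},{"x":407,"y":-470,"z":0,"rx":0,"ry":0,"rz":0.94,"claw":255}]}}

```text
time_s: 1.35
position: [0.4345, 0.0166, 0.2475]
tcp_rot: [[0.943, 0.332, 0.0], [0.332, -0.943, 0.0], [0.0, -0.0, -1.0]]
force: [0.6, -0.0, 0.1]
opening: 0.018
grasp_force: 0.0
```

Run:
```python
from h import *
s=read_state();print(s['time_s'],s['position'],s['opening'],delta(.42,.146,.145,19.5))
```

```text
1.35 [0.43446977 0.01658817 0.24747581] 0.01767674132675956 (array([  29.3, -126.9,  102.5]), array([-0.  , -0.  , -0.02]))
```

>>> {"method": "apply_moves", "body": {"rows": [{"x":10,"y":-42,"z":30,"rx":0,"ry":0,"rz":0,"claw":255},{"x":20,"y":-84,"z":60,"rx":0,"ry":0,"rz":0,"claw":255},{"x":29,"y":-127,"z":90,"rx":0,"ry":0,"rz":0,"claw":255},{"x":29,"y":-127,"z":110,"rx":0,"ry":0,"rz":0,"claw":255},{"x":29,"y":-127,"z":118,"rx":0,"ry":0,"rz":0,"claw":255},{"x":29,"y":-127,"z":118,"rx":0,"ry":0,"rz":0,"claw":255}]}}

```text
time_s: 2.1
position: [0.4198, 0.1437, 0.1293]
tcp_rot: [[0.943, 0.333, -0.001], [0.333, -0.943, -0.0], [-0.001, -0.0, -1.0]]
force: [-0.2, -0.5, 0.4]
opening: 0.005
grasp_force: 0.0
```

Run:
```python
from h import *
p,d=snap('side','s1');p2,d2=snap('top','t1')
im=np.zeros((560,800,3),np.uint8)
L=cv2.resize(p[210:300,250:370],None,fx=5,fy=5,interpolation=cv2.INTER_CUBIC);im[:450,:600]=L
cv2.imwrite('pics/crop2.png',im[:450,:600,::-1])
s=read_state();print(s['position'],s['force'])
```

```text
[0.42043463 0.14359536 0.13010142] [-0.5018647  -0.54090378 -0.01640217]
```

View pics/crop2.png

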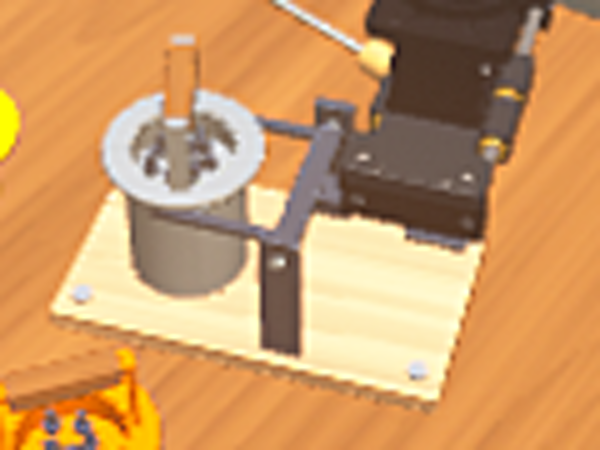

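The gripper is over the paddle (about (270,255) in the top picture), the body is clear of the posts, and the tin is still nested. Pressing now.

>>> {"method": "apply_moves", "body": {"rows": [{"x":0,"y":-2,"z":6,"rx":0,"ry":0,"rz":0,"claw":255},{"x":0,"y":-2,"z":10,"rx":0,"ry":0,"rz":0,"claw":255},{"x":0,"y":-2,"z":13,"rx":0,"ry":0,"rz":0,"claw":255},{"x":1,"y":-2,"z":16,"rx":0,"ry":0,"rz":0,"claw":255},{"x":1,"y":-2,"z":19,"rx":0,"ry":0,"rz":0,"claw":255},{"x":1,"y":-2,"z":22,"rx":0,"ry":0,"rz":0,"claw":255},{"x":2,"y":-2,"z":24,"rx":0,"ry":0,"rz":0,"claw":255},{"x":2,"y":-2,"z":26,"rx":0,"ry":0,"rz":0,"claw":255},{"x":2,"y":-2,"z":26,"rx":0,"ry":0,"rz":0,"claw":255}]}}

```text
time_s: 3.32
position: [0.4215, 0.1464, 0.1043]
tcp_rot: [[0.943, 0.334, 0.002], [0.334, -0.943, -0.0], [0.002, 0.001, -1.0]]
force: [-0.9, -1.0, 7.5]
opening: 0.005
grasp_force: 3.3
```

Force is 7.5 N with about 2 mm still to go before the stop.

>>> {"method": "apply_moves", "body": {"rows": [{"x":0,"y":0,"z":1,"rx":0,"ry":0,"rz":0,"claw":255},{"x":0,"y":0,"z":2,"rx":0,"ry":0,"rz":0,"claw":255},{"x":0,"y":0,"z":3,"rx":0,"ry":0,"rz":0,"claw":255},{"x":0,"y":0,"z":3,"rx":0,"ry":0,"rz":0,"claw":255}]}}

```text
time_s: 3.82
position: [0.4216, 0.1464, 0.1033]
tcp_rot: [[0.943, 0.334, 0.003], [0.334, -0.943, -0.0], [0.003, 0.001, -1.0]]
force: [-3.6, -1.8, 28.4]
opening: 0.007
grasp_force: 15.3
```

At the stop (28 N, no further travel). Rising and opening.

>>> {"method": "apply_moves", "body": {"rows": [{"x":0,"y":0,"z":-10,"rx":0,"ry":0,"rz":0,"claw":255},{"x":0,"y":0,"z":-50,"rx":0,"ry":0,"rz":0,"claw":0},{"x":0,"y":0,"z":-100,"rx":0,"ry":0,"rz":0,"claw":0},{"x":-10,"y":30,"z":-130,"rx":0,"ry":0,"rz":0,"claw":0},{"x":-20,"y":90,"z":-130,"rx":0,"ry":0,"rz":0,"claw":0},{"x":-20,"y":120,"z":-130,"rx":0,"ry":0,"rz":0,"claw":0},{"x":-20,"y":120,"z":-130,"rx":0,"ry":0,"rz":0,"claw":0}]}}

```text
time_s: 4.7
position: [0.4431, 0.025, 0.2308]
tcp_rot: [[0.944, 0.33, 0.001], [0.33, -0.944, -0.0], [0.001, 0.001, -1.0]]
force: [0.2, 0.5, -0.1]
opening: 0.601
grasp_force: 0.0
```

```bash
cat > m.py <<'E'
from h import *
def grip(fn,z,box=(236,186,264,214),f=lambda q:(q[...,0]-q[...,2]>45)):
    a=np.load(f'pics/{fn}.npz');p=a['p'].astype(int);d=a['d'];x0,y0,x1,y1=box
    m=np.zeros(d.shape,bool);m[y0:y1,x0:x1]=f(p[y0:y1,x0:x1]);n,l,st,_=cv2.connectedComponentsWithStats(m.astype(np.uint8))
    k=1+np.argmax(st[1:,4]);v,u=np.nonzero(l==k);W=onz('top',np.c_[u,v],z);r=cv2.minAreaRect(W[:,:2].astype(np.float32)*1000)
    Q=world('top',np.c_[u,v],d[v,u]);print(len(u),W.mean(0).round(4),axis(W),np.round(r[0]+r[1]+(r[2],),1),'zdepth',np.median(Q[:,2]))
E
python3 - <<'E'
from m import *
p,d=snap('top','t2');p2,d2=snap('side','s2')
grip('top0',.162);grip('t2',.181)
s=np.load('pics/side0.npz')['d']
for dd in(s,d2):
    uv,S=cloud('side',dd)
    m=(np.hypot(S[:,0]-.565,S[:,1]-.197)<.05)&(S[:,2]>.09)
    g=S[m];print('rim z',np.median(g[g[:,2]<.135][:,2]),'top',np.percentile(g[:,2],98))
    m=(np.hypot(S[:,0]-.42,S[:,1]-.146)<.015)&(S[:,2]<.12)&(S[:,2]>.03);print('paddle z',np.median(S[m][:,2]),m.sum())
im=np.hstack([cv2.resize(p2[205:305,245:355],None,fx=4,fy=4,interpolation=2),cv2.resize(p[180:280,225:300],None,fx=4,fy=4,interpolation=2)])
cv2.imwrite('pics/crop3.png',im[:,:,::-1]);print(read_state()['position'],delta(.565,.1965,.26,125.8))
E
```

```text
148 [0.6018 0.1976 0.162 ] (np.float64(93.6815138799984), array([0.02217836, 0.08756573])) [594.9 193.   30.9  74.1   0.9] zdepth 0.0012431178545281307
129 [0.5985 0.1938 0.181 ] (np.float64(91.9992967054639), array([0.01984674, 0.08791189])) [593.5 190.3  24.9  73.    0.9] zdepth 0.0018255844157710754
rim z 0.1057984798642011 top 0.1616356016642478
paddle z 0.09637416216344641 59
rim z 0.12296104912400962 top 0.18017872601540816
paddle z 0.07510785885246984 67
[0.44156094 0.02703884 0.2303208 ] (array([ 172.8, -118.7,  -29.7]), array([ -0.02,  -0.  , -17.73]))
```

View pics/crop3.png

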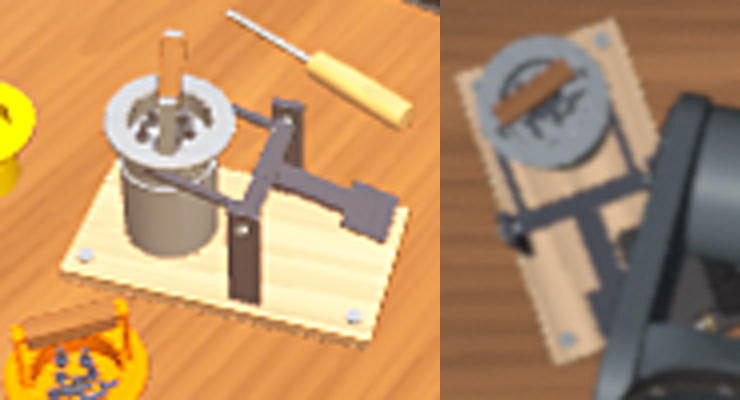

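The lever is fully down and the tin is up: side view shows the rim at (170,120) on the yoke, about 18 mm higher, and the paddle about 21 mm lower. Next I re-measure the grip with a tighter box.

Run:
```python
from m import *
grip('t2',.181,(238,193,260,214))
```

```text
116 [0.5592 0.1943 0.181 ] (np.float64(125.76549784993556), array([0.01511146, 0.05657424])) [559.3 193.9  15.5  56.2  34.8] zdepth 0.1806240863101426
```

>>> {"method": "apply_moves", "body": {"rows": [{"x":15,"y":-10,"z":-20,"rx":0,"ry":0,"rz":-1.7,"claw":0},{"x":35,"y":-20,"z":-40,"rx":0,"ry":0,"rz":-3.4,"claw":0},{"x":50,"y":-35,"z":-50,"rx":0,"ry":0,"rz":-5.1,"claw":0},{"x":70,"y":-48,"z":-50,"rx":0,"ry":0,"rz":-6.8,"claw":0},{"x":86,"y":-60,"z":-50,"rx":0,"ry":0,"rz":-8.5,"claw":0},{"x":103,"y":-70,"z":-50,"rx":0,"ry":0,"rz":-10.2,"claw":0},{"x":120,"y":-82,"z":-50,"rx":0,"ry":0,"rz":-11.9,"claw":0},{"x":137,"y":-94,"z":-50,"rx":0,"ry":0,"rz":-13.6,"claw":0},{"x":155,"y":-106,"z":-50,"rx":0,"ry":0,"rz":-15.3,"claw":0},{"x":172,"y":-118,"z":-50,"rx":0,"ry":0,"rz":-17,"claw":0}]}}

```text
time_s: 6.05
position: [0.5638, 0.1977, 0.2799]
tcp_rot: [[-0.529, 0.848, -0.002], [0.848, 0.529, 0.0], [0.001, -0.002, -1.0]]
force: [0.4, 0.0, -0.3]
opening: 0.997
grasp_force: 0.0
```

Run:
```python
from h import *
s=read_state();print(s['position'],s['joint_positions'],delta(.566,.1965,.215,125.8))
```

```text
[0.56378647 0.19771187 0.27990516] [ 8.60805805e+00  2.61292714e+01  8.39671157e+01  2.18051773e-02
  7.00206404e+01 -2.33705595e+01] (array([-2.3,  1.3, 64.9]), array([-0.02, -0.01, -0.64]))
```

>>> {"method": "apply_moves", "body": {"rows": [{"x":0,"y":-5,"z":30,"rx":0,"ry":0,"rz":-0.64,"claw":0},{"x":0,"y":-5,"z":60,"rx":0,"ry":0,"rz":-0.64,"claw":0},{"x":0,"y":-5,"z":80,"rx":0,"ry":0,"rz":-0.64,"claw":0},{"x":0,"y":-5,"z":92,"rx":0,"ry":0,"rz":-0.64,"claw":0},{"x":0,"y":-5,"z":101,"rx":0,"ry":0,"rz":-0.64,"claw":0},{"x":0,"y":-5,"z":101,"rx":0,"ry":0,"rz":-0.64,"claw":120},{"x":0,"y":-5,"z":101,"rx":0,"ry":0,"rz":-0.64,"claw":180},{"x":0,"y":-5,"z":101,"rx":0,"ry":0,"rz":-0.64,"claw":190}]}}

```text
time_s: 7.05
position: [0.5612, 0.1929, 0.1803]
tcp_rot: [[-0.578, 0.816, 0.002], [0.816, 0.578, 0.0], [-0.001, 0.001, -1.0]]
force: [-0.1, 0.5, -0.4]
opening: 0.743
grasp_force: 0.0
```

>>> {"method": "apply_moves", "body": {"rows": [{"x":0,"y":0,"z":0,"rx":0,"ry":0,"rz":0,"claw":190},{"x":0,"y":0,"z":0,"rx":0,"ry":0,"rz":0,"claw":200},{"x":0,"y":0,"z":0,"rx":0,"ry":0,"rz":0,"claw":210},{"x":0,"y":0,"z":0,"rx":0,"ry":0,"rz":0,"claw":255},{"x":0,"y":0,"z":0,"rx":0,"ry":0,"rz":0,"claw":255},{"x":0,"y":0,"z":0,"rx":0,"ry":0,"rz":0,"claw":255}]}}

```text
time_s: 7.8
position: [0.5609, 0.1929, 0.1796]
tcp_rot: [[-0.578, 0.816, 0.0], [0.816, 0.578, 0.0], [-0.0, 0.0, -1.0]]
force: [0.7, 0.6, -0.0]
opening: 0.188
grasp_force: 29.4
```

>>> {"method": "apply_moves", "body": {"rows": [{"x":0,"y":0,"z":-3,"rx":0,"ry":0,"rz":0,"claw":255},{"x":0,"y":0,"z":-7,"rx":0,"ry":0,"rz":0,"claw":255},{"x":0,"y":0,"z":-12,"rx":0,"ry":0,"rz":0,"claw":255},{"x":0,"y":0,"z":-17,"rx":0,"ry":0,"rz":0,"claw":255},{"x":0,"y":0,"z":-22,"rx":0,"ry":0,"rz":0,"claw":255},{"x":0,"y":0,"z":-27,"rx":0,"ry":0,"rz":0,"claw":255}]}}

```text
time_s: 8.55
position: [0.5605, 0.1928, 0.2069]
tcp_rot: [[-0.578, 0.816, -0.0], [0.816, 0.578, -0.0], [0.0, -0.0, -1.0]]
force: [0.8, 0.9, -3.3]
opening: 0.185
grasp_force: 29.4
```

>>> {"method": "apply_moves", "body": {"rows": [{"x":0,"y":0,"z":-10,"rx":0,"ry":0,"rz":0,"claw":255},{"x":0,"y":0,"z":-20,"rx":0,"ry":0,"rz":0,"claw":255},{"x":0,"y":0,"z":-35,"rx":0,"ry":0,"rz":0,"claw":255},{"x":0,"y":0,"z":-55,"rx":0,"ry":0,"rz":0,"claw":255},{"x":0,"y":0,"z":-70,"rx":0,"ry":0,"rz":0,"claw":255},{"x":0,"y":0,"z":-70,"rx":0,"ry":0,"rz":0,"claw":255}]}}

```text
time_s: 9.3
position: [0.5617, 0.193, 0.2785]
tcp_rot: [[-0.578, 0.816, 0.004], [0.816, 0.578, 0.001], [-0.002, 0.004, -1.0]]
force: [0.4, 0.2, -2.9]
opening: 0.186
grasp_force: 29.4
```

Run:
```python
from h import *
p,d=snap('side','s3')
im=cv2.resize(p[130:290,240:400],None,fx=3.7,fy=3.7,interpolation=2);cv2.imwrite('pics/crop4.png',im[:,:,::-1])
uv,S=cloud('side',d);m=(np.hypot(S[:,0]-.561,S[:,1]-.193)<.06)&(S[:,2]>.11)&(S[:,2]<.25);h,e=np.histogram(S[m][:,2],28,(.11,.25));print(dict(zip(e.round(3),h)))
R=S[m&(S[:,2]>.205)&(S[:,2]<.24)];c=np.c_[S[m][:,:2],np.ones(m.sum())]
s=read_state();print(s['position'],s['joint_positions'],s['moment']);print(delta(.621,-.2,.28,96.6))
```

```text
{np.float64(0.11): np.int64(22), np.float64(0.115): np.int64(14), np.float64(0.12): np.int64(1), np.float64(0.125): np.int64(0), np.float64(0.13): np.int64(0), np.float64(0.135): np.int64(0), np.float64(0.14): np.int64(0), np.float64(0.145): np.int64(0), np.float64(0.15): np.int64(0), np.float64(0.155): np.int64(0), np.float64(0.16): np.int64(8), np.float64(0.165): np.int64(28), np.float64(0.17): np.int64(29), np.float64(0.175): np.int64(25), np.float64(0.18): np.int64(30), np.float64(0.185): np.int64(25), np.float64(0.19): np.int64(18), np.float64(0.195): np.int64(27), np.float64(0.2): np.int64(54), np.float64(0.205): np.int64(38), np.float64(0.21): np.int64(49), np.float64(0.215): np.int64(74), np.float64(0.22): np.int64(225), np.float64(0.225): np.int64(115), np.float64(0.23): np.int64(9), np.float64(0.235): np.int64(8), np.float64(0.24): np.int64(6), np.float64(0.245): np.int64(9)}
[0.56087273 0.19290784 0.27724519] [ 8.19414815e+00  2.58607457e+01  8.49128507e+01 -3.44746252e-04
  6.91451641e+01 -2.71484754e+01] [-0.04281389 -0.08825077  0.02173898]
(array([-355.3, -178.2,   -2.7]), array([0.01, 0.  , 4.79]))
```

View pics/crop4.png

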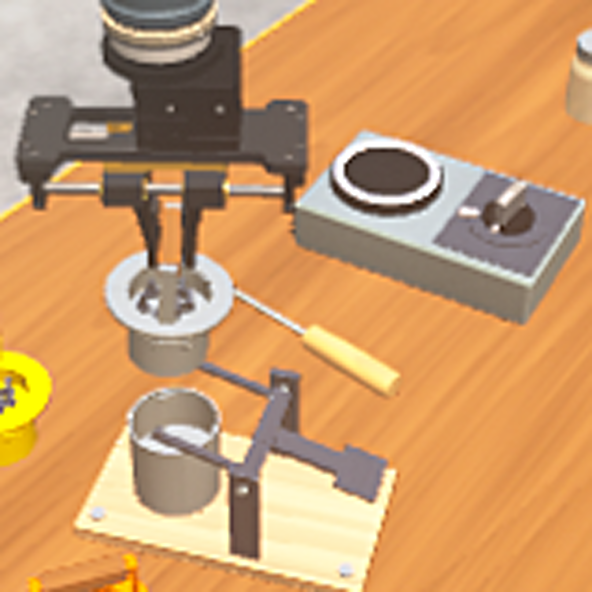

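The tin is clear and upright: rim at (170,290) in the crop, about 225 mm high, with an empty nest below. Carrying it over the platform.

>>> {"method": "apply_moves", "body": {"rows": [{"x":-15,"y":-8,"z":0,"rx":0,"ry":0,"rz":0.2,"claw":255},{"x":-45,"y":-23,"z":0,"rx":0,"ry":0,"rz":0.6,"claw":255},{"x":-90,"y":-45,"z":0,"rx":0,"ry":0,"rz":1.2,"claw":255},{"x":-135,"y":-68,"z":0,"rx":0,"ry":0,"rz":1.8,"claw":255},{"x":-180,"y":-90,"z":0,"rx":0,"ry":0,"rz":2.4,"claw":255},{"x":-225,"y":-113,"z":0,"rx":0,"ry":0,"rz":3,"claw":255},{"x":-270,"y":-136,"z":0,"rx":0,"ry":0,"rz":3.6,"claw":255},{"x":-310,"y":-156,"z":0,"rx":0,"ry":0,"rz":4.2,"claw":255},{"x":-340,"y":-171,"z":0,"rx":0,"ry":0,"rz":4.6,"claw":255},{"x":-355,"y":-178,"z":0,"rx":0,"ry":0,"rz":4.8,"claw":255}]}}

```text
time_s: 10.6
position: [0.62, -0.2025, 0.2753]
tcp_rot: [[-0.11, 0.994, -0.002], [0.994, 0.11, 0.0], [0.001, -0.002, -1.0]]
force: [-0.6, 0.2, -4.1]
opening: 0.182
grasp_force: 29.5
```

>>> {"method": "apply_moves", "body": {"rows": [{"x":0,"y":0,"z":15,"rx":0,"ry":0,"rz":0,"claw":255},{"x":0,"y":0,"z":35,"rx":0,"ry":0,"rz":0,"claw":255},{"x":0,"y":0,"z":55,"rx":0,"ry":0,"rz":0,"claw":255},{"x":0,"y":0,"z":65,"rx":0,"ry":0,"rz":0,"claw":255},{"x":0,"y":0,"z":65,"rx":0,"ry":0,"rz":0,"claw":255}]}}

```text
time_s: 11.22
position: [0.62, -0.1982, 0.2102]
tcp_rot: [[-0.115, 0.993, -0.003], [0.993, 0.115, 0.002], [0.002, -0.003, -1.0]]
force: [-0.4, -0.1, -3.5]
opening: 0.183
grasp_force: 29.5
```

Run:
```python
from h import *
p,d=snap('side','s4');p2,d2=snap('top','t4')
im=np.zeros((560,800,3),np.uint8);im[:480,:480]=cv2.resize(p[120:220,300:400],None,fx=4.8,fy=4.8,interpolation=2)
im[:480,490:800]=cv2.resize(p2[160:257,357:419],(310,480),interpolation=2);cv2.imwrite('pics/crop5.png',im[:480,:,::-1])
s=read_state();g=np.array(s['position']);print(g,delta(.621,-.2,.186,96.6))
uv,S=cloud('side',d)
for zlo,zhi in((.09,.145),(.148,.168)):
    m=(np.hypot(S[:,0]-g[0],S[:,1]-g[1])<.06)&(S[:,2]>zlo)&(S[:,2]<zhi);print(m.sum(),S[m].min(0).round(3),S[m].max(0).round(3))
Q=S[m];n=np.linalg.svd(Q-Q.mean(0))[2][2];print('rim normal',n.round(3))
def circ(Q):
    A=np.c_[2*Q[:,:2],np.ones(len(Q))];a=np.linalg.lstsq(A,(Q[:,:2]**2).sum(1),rcond=None)[0];return a[:2].round(4),np.sqrt(a[2]+a[0]**2+a[1]**2).round(4)
print('minEncl rim',cv2.minEnclosingCircle(Q[:,:2].astype(np.float32)*1000))
# ring in side0, colour white
a=np.load('pics/side0.npz');u0,S0=cloud('side',a['d']);w=a['p'].astype(int)[u0[:,1],u0[:,0]].min(1)>165
m=w&(np.hypot(S0[:,0]-.62,S0[:,1]+.2)<.07)&(S0[:,2]>.06);print('ring side',circ(S0[m]),m.sum())
a=np.load('pics/top0.npz');u0,S0=cloud('top',a['d']);w=a['p'].astype(int)[u0[:,1],u0[:,0]].min(1)>165
m=w&(np.hypot(S0[:,0]-.62,S0[:,1]+.2)<.07)&(S0[:,2]>.06);print('ring top',circ(S0[m]),m.sum())
```

```text
[ 0.62121298 -0.19923303  0.21197841] (array([-0.7, -0.3, 26. ]), array([ 0.01,  0.  , -0.  ]))
211 [ 0.587 -0.231  0.092] [ 0.65  -0.162  0.145]
225 [ 0.571 -0.243  0.148] [ 0.664 -0.147  0.168]
rim normal [ 0.047  0.01  -0.999]
minEncl rim ((616.0230102539062, -196.46340942382812), 49.275840759277344)
ring side (array([ 0.617 , -0.1979]), np.float64(0.0498)) 150
ring top (array([ 0.6208, -0.2001]), np.float64(0.0477)) 206
```

View pics/crop5.png

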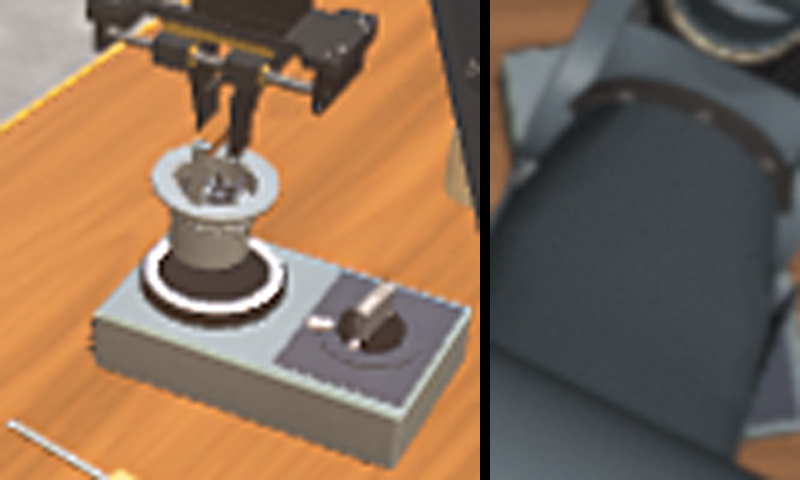

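The tin hangs over the platform: rim (215,185), ring (215,280), rim and ring centres within 2 mm of each other in the side view. Lowering gently.

>>> {"method": "apply_moves", "body": {"rows": [{"x":0,"y":0,"z":10,"rx":0,"ry":0,"rz":0,"claw":255},{"x":0,"y":0,"z":17,"rx":0,"ry":0,"rz":0,"claw":255},{"x":0,"y":0,"z":21,"rx":0,"ry":0,"rz":0,"claw":255},{"x":0,"y":0,"z":23,"rx":0,"ry":0,"rz":0,"claw":255},{"x":0,"y":0,"z":24,"rx":0,"ry":0,"rz":0,"claw":255},{"x":0,"y":0,"z":25,"rx":0,"ry":0,"rz":0,"claw":255},{"x":0,"y":0,"z":26,"rx":0,"ry":0,"rz":0,"claw":255},{"x":0,"y":0,"z":26,"rx":0,"ry":0,"rz":0,"claw":255}]}}

```text
time_s: 12.32
position: [0.6208, -0.1997, 0.1855]
tcp_rot: [[-0.114, 0.993, -0.0], [0.993, 0.114, 0.0], [0.0, -0.0, -1.0]]
force: [-0.4, -0.3, -4.0]
opening: 0.181
grasp_force: 29.5
```

>>> {"method": "apply_moves", "body": {"rows": [{"x":0,"y":0,"z":0.7,"rx":0,"ry":0,"rz":0,"claw":255},{"x":0,"y":0,"z":1.4,"rx":0,"ry":0,"rz":0,"claw":255},{"x":0,"y":0,"z":2,"rx":0,"ry":0,"rz":0,"claw":255},{"x":0,"y":0,"z":2,"rx":0,"ry":0,"rz":0,"claw":255}]}}

```text
time_s: 12.82
position: [0.6214, -0.2, 0.1843]
tcp_rot: [[-0.114, 0.993, 0.002], [0.993, 0.114, -0.001], [-0.001, 0.002, -1.0]]
force: [-0.3, -0.1, 1.7]
opening: 0.182
grasp_force: 29.4
```

Contact made (force rose from -4 to about +2 N). Releasing and rising straight up.

>>> {"method": "apply_moves", "body": {"rows": [{"x":0,"y":0,"z":0,"rx":0,"ry":0,"rz":0,"claw":200},{"x":0,"y":0,"z":0,"rx":0,"ry":0,"rz":0,"claw":170},{"x":0,"y":0,"z":0,"rx":0,"ry":0,"rz":0,"claw":150},{"x":0,"y":0,"z":0,"rx":0,"ry":0,"rz":0,"claw":150},{"x":0,"y":0,"z":-10,"rx":0,"ry":0,"rz":0,"claw":150},{"x":0,"y":0,"z":-40,"rx":0,"ry":0,"rz":0,"claw":150},{"x":0,"y":0,"z":-80,"rx":0,"ry":0,"rz":0,"claw":150},{"x":0,"y":60,"z":-80,"rx":0,"ry":0,"rz":0,"claw":150},{"x":0,"y":0,"z":-80,"rx":0,"ry":0,"rz":0,"claw":150}]}}

```text
time_s: 13.95
position: [0.6311, -0.2023, 0.2608]
tcp_rot: [[-0.118, 0.993, 0.008], [0.993, 0.118, -0.003], [-0.004, 0.008, -1.0]]
force: [-2.3, -0.2, 0.5]
opening: 0.411
grasp_force: 0.0
```

Run:
```python
from h import *
p,d=snap('side','s5')
im=cv2.resize(p[130:215,315:400],None,fx=6.8,fy=6.8,interpolation=2);cv2.imwrite('pics/crop6.png',im[:,:,::-1])
s=read_state();print(s['position'],s['joint_positions'][5],delta(.4915,-.215,.2,90))
ax=np.array([.4915,-.215])
for n,f in(('side','side0'),('side','s5'),('top','top0')):
    q=np.load(f'pics/{f}.npz')['p'].astype(int);u,v=np.meshgrid(np.arange(640),np.arange(400));uv=np.c_[u.ravel(),v.ravel()]
    for z in(.063,):
        W=onz(n,uv,z);r=W[:,:2]-ax;rr=np.hypot(*r.T);an=np.degrees(np.arctan2(r[:,1],r[:,0]))
        b=q.reshape(-1,3).min(1)
        for lo,hi,a0,a1 in((.032,.046,-10,60),(.022,.034,70,120)):
            m=(rr>lo)&(rr<hi)&(an>a0)&(an<a1);w=np.clip(b[m]-110,0,None)
            print(f,'mark' if a0<0 else 'ptr',(W[m]*w[:,None]).sum(0)/w.sum(),(an[m]*w).sum()/w.sum(),(rr[m]*w).sum()/w.sum(),(w>0).sum())
uv,S=cloud('side',d)
m=(np.hypot(S[:,0]-.618,S[:,1]+.198)<.05)&(S[:,2]>.12)&(S[:,2]<.137);Q=S[m]
print('rim z',np.median(Q[:,2]),cv2.minEnclosingCircle(Q[:,:2].astype(np.float32)*1000),np.linalg.svd(Q-Q.mean(0))[2][2].round(3))
```

```text
[ 0.61205923 -0.19808888  0.25763118] -34.333704220082524 (array([  -3.3, -120.6,   59.9]), array([-0.18, -0.07,  1.11]))
side0 mark [ 0.52821815 -0.20115615  0.063     ] 20.702799037398446 0.03939912743222396 14
side0 ptr [ 0.49019787 -0.18899679  0.063     ] 92.67450335485785 0.026298614646758006 5
s5 mark [ 0.52805854 -0.20085473  0.063     ] 21.206104245966777 0.03947708637058864 21
s5 ptr [ 0.48985462 -0.18787219  0.063     ] 93.2462079777744 0.027643773740492764 9
top0 mark [ 0.527848   -0.20062103  0.063     ] 21.544030728344122 0.03916858192299064 18
top0 ptr [ 0.49259285 -0.18930632  0.063     ] 87.54717882922101 0.02575865819023555 6
rim z 0.1275636161322939 ((620.7145385742188, -197.022216796875), 47.226619720458984) [-0.003  0.011 -1.   ]
```

View pics/crop6.png

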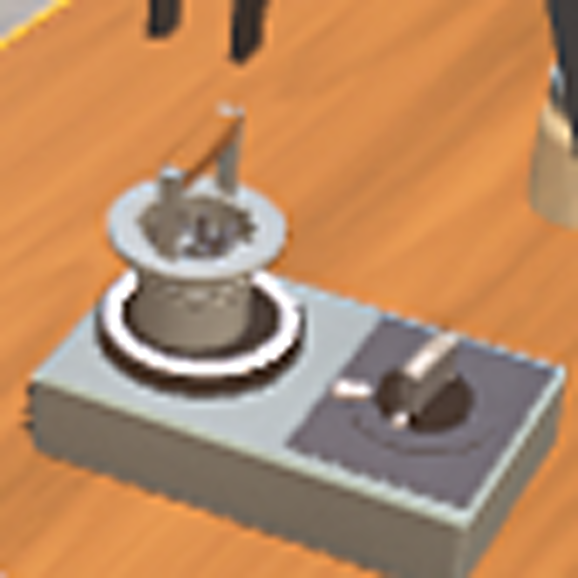

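The tin stands upright inside the ring: rim (195,230), level to about 0.6°, centred within 3 mm. The bar points at about 90° in the world frame and the mark is at about 21°, so I need roughly 69° clockwise. Going above the dial.

>>> {"method": "apply_moves", "body": {"rows": [{"x":-1,"y":-40,"z":0,"rx":0,"ry":0,"rz":0.4,"claw":150},{"x":-2,"y":-80,"z":0,"rx":0,"ry":0,"rz":0.8,"claw":150},{"x":-3,"y":-120,"z":0,"rx":0,"ry":0,"rz":1.1,"claw":150},{"x":-3,"y":-121,"z":20,"rx":0,"ry":0,"rz":1.1,"claw":150},{"x":-3,"y":-121,"z":60,"rx":0,"ry":0,"rz":1.1,"claw":150},{"x":-3,"y":-121,"z":100,"rx":0,"ry":0,"rz":1.1,"claw":150},{"x":-3,"y":-121,"z":110,"rx":0,"ry":0,"rz":1.1,"claw":150},{"x":-3,"y":-121,"z":110,"rx":0,"ry":0,"rz":1.1,"claw":150}]}}

```text
time_s: 15.0
position: [0.501, -0.2165, 0.154]
tcp_rot: [[0.001, 1.0, -0.0], [1.0, -0.001, 0.0], [0.0, -0.0, -1.0]]
force: [0.1, 0.0, 1.0]
opening: 0.41
grasp_force: 0.0
```

Run:
```python
from h import *
s=read_state();print(s['position'],s['joint_positions'][5],delta(.4915,-.215,.0985,90))
```

```text
[ 0.50100941 -0.21648818  0.15397416] -35.04314184563597 (array([ 1.5, -9.5, 55.5]), array([-0.  , -0.  , -0.01]))
```

>>> {"method": "apply_moves", "body": {"rows": [{"x":1.5,"y":-9.5,"z":0,"rx":0,"ry":0,"rz":0,"claw":150},{"x":1.5,"y":-9.5,"z":25,"rx":0,"ry":0,"rz":0,"claw":150},{"x":1.5,"y":-9.5,"z":45,"rx":0,"ry":0,"rz":0,"claw":150},{"x":1.5,"y":-9.5,"z":53,"rx":0,"ry":0,"rz":0,"claw":150},{"x":1.5,"y":-9.5,"z":55,"rx":0,"ry":0,"rz":0,"claw":150},{"x":1.5,"y":-9.5,"z":55,"rx":0,"ry":0,"rz":0,"claw":150}]}}

```text
time_s: 15.75
position: [0.4918, -0.2152, 0.0993]
tcp_rot: [[0.001, 1.0, 0.001], [1.0, -0.001, -0.001], [-0.001, 0.001, -1.0]]
force: [0.6, -0.6, -0.5]
opening: 0.411
grasp_force: 0.0
```

>>> {"method": "apply_moves", "body": {"rows": [{"x":0,"y":0,"z":0,"rx":0,"ry":0,"rz":0,"claw":200},{"x":0,"y":0,"z":0,"rx":0,"ry":0,"rz":0,"claw":220},{"x":0,"y":0,"z":0,"rx":0,"ry":0,"rz":0,"claw":255},{"x":0,"y":0,"z":0,"rx":0,"ry":0,"rz":0,"claw":255},{"x":0,"y":0,"z":0,"rx":0,"ry":0,"rz":0,"claw":255}]}}

```text
time_s: 16.38
position: [0.4921, -0.2151, 0.0988]
tcp_rot: [[0.001, 1.0, 0.001], [1.0, -0.001, -0.001], [-0.001, 0.001, -1.0]]
force: [2.4, 0.1, 0.8]
opening: 0.137
grasp_force: 30.0
```

>>> {"method": "apply_moves", "body": {"rows": [{"x":0,"y":0,"z":0,"rx":0,"ry":0,"rz":0.6,"claw":255},{"x":0,"y":0,"z":0,"rx":0,"ry":0,"rz":1.8,"claw":255},{"x":0,"y":0,"z":0,"rx":0,"ry":0,"rz":3.2,"claw":255},{"x":0,"y":0,"z":0,"rx":0,"ry":0,"rz":4.6,"claw":255},{"x":0,"y":0,"z":0,"rx":0,"ry":0,"rz":6,"claw":255},{"x":0,"y":0,"z":0,"rx":0,"ry":0,"rz":7.4,"claw":255},{"x":0,"y":0,"z":0,"rx":0,"ry":0,"rz":8.8,"claw":255},{"x":0,"y":0,"z":0,"rx":0,"ry":0,"rz":10.2,"claw":255},{"x":0,"y":0,"z":0,"rx":0,"ry":0,"rz":11.4,"claw":255},{"x":0,"y":0,"z":0,"rx":0,"ry":0,"rz":11.4,"claw":255}]}}

```text
time_s: 17.62
position: [0.4913, -0.2145, 0.0988]
tcp_rot: [[0.93, 0.368, -0.0], [0.368, -0.93, 0.001], [-0.0, -0.001, -1.0]]
force: [0.2, 1.5, 3.1]
opening: 0.134
grasp_force: 30.0
```

Run:
```python
from h import *
s=read_state();R=np.array(s['tcp_rot']);print(s['position'],s['force'],s['moment'],np.degrees(np.arctan2(R[1,0],R[0,0])))
```

```text
[ 0.49125514 -0.21450539  0.09876391] [0.20515296 1.51096299 3.10299401] [ 0.36336331 -0.08348339 -0.02324671] 21.601640470344567
```

>>> {"method": "apply_moves", "body": {"rows": [{"x":0,"y":0,"z":0,"rx":0,"ry":0,"rz":0,"claw":200},{"x":0,"y":0,"z":0,"rx":0,"ry":0,"rz":0,"claw":160},{"x":0,"y":0,"z":0,"rx":0,"ry":0,"rz":0,"claw":160},{"x":0,"y":0,"z":0,"rx":0,"ry":0,"rz":0,"claw":160},{"x":0,"y":0,"z":-20,"rx":0,"ry":0,"rz":0,"claw":160},{"x":0,"y":0,"z":-60,"rx":0,"ry":0,"rz":0,"claw":160},{"x":0,"y":0,"z":-120,"rx":0,"ry":0,"rz":0,"claw":160},{"x":-10,"y":50,"z":-150,"rx":0,"ry":0,"rz":0,"claw":160},{"x":-30,"y":100,"z":-150,"rx":0,"ry":0,"rz":0,"claw":160},{"x":-50,"y":150,"z":-150,"rx":0,"ry":0,"rz":0,"claw":160}]}}

```text
time_s: 18.88
position: [0.5002, -0.3743, 0.2495]
tcp_rot: [[0.93, 0.368, 0.001], [0.368, -0.93, -0.001], [0.001, 0.002, -1.0]]
force: [-0.0, -0.6, -0.9]
opening: 0.371
grasp_force: 0.0
```

>>> {"method": "apply_moves", "body": {"rows": [{"x":-20,"y":50,"z":0,"rx":0,"ry":0,"rz":0,"claw":160},{"x":-50,"y":100,"z":0,"rx":0,"ry":0,"rz":0,"claw":160},{"x":-80,"y":150,"z":0,"rx":0,"ry":0,"rz":0,"claw":160},{"x":-110,"y":190,"z":0,"rx":0,"ry":0,"rz":0,"claw":160},{"x":-140,"y":220,"z":0,"rx":0,"ry":0,"rz":0,"claw":160},{"x":-140,"y":220,"z":0,"rx":0,"ry":0,"rz":0,"claw":160}]}}

```text
time_s: 19.62
position: [0.4479, -0.6321, 0.2473]
tcp_rot: [[0.932, 0.363, -0.001], [0.363, -0.932, -0.0], [-0.001, 0.0, -1.0]]
force: [-0.2, 0.4, 0.0]
opening: 0.372
grasp_force: 0.0
```

Run:
```python
from h import *
p,d=snap('side','s6');p2,d2=snap('top','t6')
im=np.zeros((400,800,3),np.uint8);im[:,:390]=cv2.resize(p[135:215,317:395],(390,400),interpolation=2);im[:,400:]=cv2.resize(p2[205:255,370:420],(400,400),interpolation=2)
cv2.imwrite('pics/crop7.png',im[:,:,::-1])
print(read_state()['position'])
for n,dd in(('side',d),('top',d2)):
    uv,S=cloud(n,dd);m=(np.hypot(S[:,0]-.491,S[:,1]+.215)<.03)&(S[:,2]>.08)&(S[:,2]<.105);print(n,'bar',S[m].mean(0).round(4),axis(S[m]),m.sum())
    uvv=np.stack(np.meshgrid(np.arange(640),np.arange(400)),-1).reshape(-1,2);b=(p if n=='side' else p2).reshape(-1,3).astype(int).min(1)
    W=onz(n,uvv,.063);r=W[:,:2]-[.4915,-.215];rr=np.hypot(*r.T);m=(rr>.018)&(rr<.05)&(b>135)&(r[:,0]>0)
    for k in np.nonzero(m)[0]: print(uvv[k],b[k],rr[k].round(3),np.degrees(np.arctan2(r[k,1],r[k,0])).round(1),end='; ')
    print()
```

```text
[ 0.45013664 -0.6284807   0.24766856]
side bar [ 0.4865 -0.2103  0.0904] (np.float64(-158.5441084109945), array([0.01313129, 0.04298683])) 65
[373 180] 160 0.05 -46.0; [374 180] 136 0.049 -50.3; [372 181] 173 0.044 -39.4; [373 181] 186 0.044 -44.1; [374 181] 212 0.043 -48.8; [375 181] 219 0.043 -53.7; [376 181] 208 0.043 -58.5; [377 181] 194 0.044 -63.3; [378 181] 157 0.044 -67.9; [379 181] 151 0.046 -72.4; [366 182] 155 0.05 -11.6; [374 182] 154 0.037 -46.9; [375 182] 163 0.037 -52.5; [376 182] 165 0.037 -58.1; [377 182] 149 0.038 -63.6; [378 182] 165 0.038 -69.0; [379 182] 166 0.04 -74.1; [380 182] 168 0.041 -78.8; [381 182] 174 0.043 -83.3; [382 182] 186 0.045 -87.3; [365 183] 159 0.049 -3.2; [380 183] 136 0.035 -81.8; [381 183] 164 0.037 -86.7; [364 184] 161 0.049 5.3; [364 185] 145 0.047 11.9; [363 186] 146 0.049 20.2; [364 186] 170 0.045 19.0; [365 186] 230 0.042 17.5; [366 186] 187 0.038 15.8; [367 186] 164 0.035 13.7; [368 186] 180 0.032 11.2; [369 186] 205 0.029 8.2; [370 186] 202 0.025 4.4; [364 187] 170 0.044 26.4; [365 187] 224 0.041 25.5; [366 187] 221 0.037 24.5; [367 1
[... 299 characters left out ...]
 18.0; [387 218] 151 0.042 26.9; [388 218] 184 0.041 23.3; [389 218] 179 0.04 19.5; [390 218] 138 0.039 15.4; [388 219] 166 0.038 25.2; [389 219] 185 0.037 21.2; [390 219] 162 0.036 16.9; [388 220] 149 0.036 27.4; [389 220] 179 0.034 23.1; [390 220] 173 0.033 18.5; [391 220] 139 0.033 13.7; [389 221] 149 0.032 25.5; [390 221] 168 0.031 20.5; [391 221] 163 0.03 15.3; [390 222] 138 0.028 22.9; [391 222] 153 0.027 17.2; [392 222] 139 0.026 11.1; [393 222] 138 0.026 4.7; [394 222] 138 0.026 -1.9; [392 223] 152 0.023 12.8; [393 223] 174 0.023 5.6; [394 223] 172 0.023 -1.8; [395 223] 137 0.023 -9.2; [392 224] 138 0.02 15.0; [393 224] 176 0.02 6.8; [394 224] 183 0.02 -1.7; [395 224] 156 0.02 -10.1;
```

View pics/crop7.png

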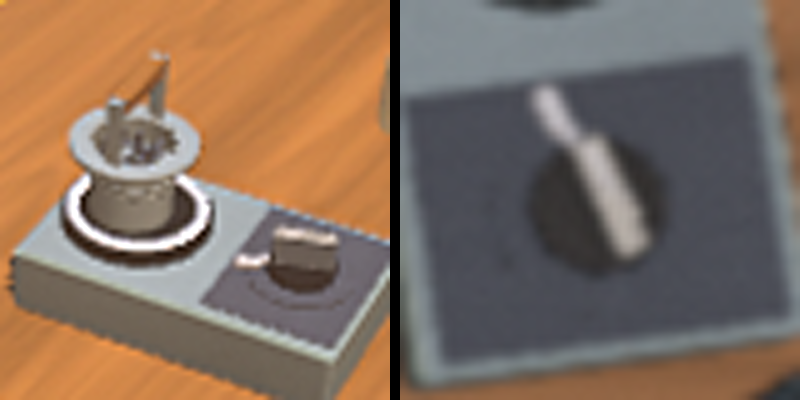

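The pointer and mark form one line (top crop (560,120)). The bar is at 21.5° against the mark at about 21°, and the tin stands upright in the ring with the arm clear of everything. Handing in.

```bash
python3 -c "
from rig import *
print(hand_in())"
```

```text
the job is handed in; nothing more can be done
None
```

The job is handed in at about 20 s of the 56 s limit: the tin was pried loose and set upright inside the platform ring, and the dial's pointer is on the white mark to within about 1°; the judge's verdict was not shown.

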